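# Fill the spindle above the cutter block

## Task

The cutter block is already on the spindle in the setting stand: fill the spindle above it, ready for the cap bolt. Thread on the three loose steel rings one at a time - the thickest first, the middle one next, and last the thin keyed ring, turning it under light hand pressure until its key finds the slot in the spindle - so that each lies fully home on the one below. Slide them down gently, never drop or force them, let go of everything at the end, and leave the other things on the bench alone.

Things in the scene. Friction and masses are not known exactly. Their poses are not given: they have to be found in the camera images.
- stand: Setting stand, fixed: green cast base 150 x 130 x 18 mm, a clamp lever with black ball at its -x side. On it a round aluminium cutter block, 100 mm across, flat top 83 mm above the bench, two knives reaching 60 mm from the axis; a vertical steel spindle comes up through it, clamped so that it does not turn. Origin: on the spindle axis at bench level, z up.
- seat (a point): Centre of the cutter block's flat top, on the spindle axis, 83 mm above the bench, axes as the stand's. The thick ring's underside must rest here.
- spindle_top (a point): Centre of the spindle's top end, 70 mm above the seat. Round shaft 30 mm across, top edge tapered 1.5 mm in over 3 mm. A slot 8.5 mm wide, 6.5 mm deep, 16 mm long runs down one side, open at the top. Axes as the stand's: they do NOT show the slot. It faces the stand's +x (away from the lever) to within 1 rad either way; its exact angle is not measured: see it or find it by feel.
- ring_thick: Loose plain steel spacer ring lying flat: 36 mm thick, 56 mm outside, 31.5 mm bore (1.5 mm looser than the spindle), bore edges chamfered 1.5 mm; about 0.5 kg. Origin: centre of its underside, z up along the bore.
- ring_mid: Loose plain steel spacer ring lying flat: 22 mm thick, otherwise as the thick one (56 mm outside, 31.5 mm bore); about 0.3 kg. Origin: centre of its underside. Home, its underside is 36 mm above the seat.
- ring_keyed: Steel ring lying flat: 14 mm thick, 56 outside, 31.5 bore; 0.2 kg. Origin: centre of underside, z up. A key 7 mm wide stands 5 mm into the bore at its +x side, 6 to 12 mm above its underside. Key off the slot: it rests on the spindle's end, underside 64 mm above the seat, bore round the spindle. Turned to within about 0.08 rad of the slot it goes down to 58 mm, home, 2 mm proud of the spindle.
- cap_bolt: Bystander: the dark steel cap bolt, a 48 mm disc 9 mm thick with a 24 mm socket head, 23 mm tall, standing on its disc. Not used yet. Origin: centre of its underside.
- hex_key: Bystander: L-shaped dark steel hex key 8 mm thick lying flat, 140 mm arm along its x with a 35 mm leg to its y at the +x end. Origin: on the bench under the middle of the long arm.
- mug: Bystander: black mug, 82 mm across, 95 mm tall, handle at its +y. Origin: centre of its underside.
- tape: Bystander: red and black tape measure, 68 x 40 x 65 mm tall. Origin: centre of its underside.
Mind the look-alikes: they are no part of the job. What is meant by the stand is not yellow, and is the smaller of those in its own colour.

How it is judged (in metres and radians):
On the way, in this order (a step that is already met when the one before it is completed fails the run):
1. the thick ring is home on the cutter block (z of ring_thick in the frame of seat between -0.002 and 0.002 m and horizontal distance between ring_thick and seat below 0.0025 m and angle between ring_thick's own z axis and vertical below 0.06 rad), for 0.2 s.
2. then the middle ring is home on the thick one (all of step 1 and z of ring_mid in the frame of seat between 0.034 and 0.038 m and horizontal distance between ring_mid and seat below 0.0025 m and angle between ring_mid's own z axis and vertical below 0.06 rad), for 0.2 s.
At the end, for the whole second after the job is handed in: All three rings on the spindle, released, at rest and upright (0.06 rad): undersides within 2 mm of the seat (thick), of 36 mm above it (middle) and of 58 mm above it (keyed, its key down in the slot), each within 2.5 mm of the spindle axis (all of step 2 and z of ring_keyed in the frame of seat between 0.056 and 0.06 m and horizontal distance between ring_keyed and seat below 0.0025 m and angle between ring_keyed's own z axis and vertical below 0.06 rad and linear speed of each of ring_thick, ring_mid, ring_keyed below 0.01 m/s); the robot touches nothing.
It fails at once if the thick ring is pressed, knocked or dropped onto the spindle, the cutter block or the rings on it with more than 60 N (contact force between ring_thick and stand above 60 N).
It fails at once if the middle ring is pressed, knocked or dropped onto the spindle, the cutter block or the rings on it with more than 60 N (contact force between ring_mid and stand above 60 N or contact force between ring_mid and ring_thick above 60 N).
It fails at once if the keyed ring is pressed, knocked or dropped onto the spindle, the cutter block or the rings on it with more than 60 N (contact force between ring_keyed and stand above 60 N or contact force between ring_keyed and ring_thick above 60 N or contact force between ring_keyed and ring_mid above 60 N).
It fails at once if the gripper itself bears on the stand, the spindle or the cutter block with more than 25 N (contact force between any of the fingers, the arm and stand above 25 N).
It fails at once if one of the other things on the bench (cap bolt, hex key, mug, tape measure) is moved by more than 30 mm (distance of any of cap_bolt, hex_key, mug, tape from where it was at the start of the episode above 0.03 m).
It also fails if it takes over 72 s, if anything falls off the work surface, if the arm or the gripper's body presses on something with over 40 N, if the wrist force passes 120 N, or if a joint passes its speed limit or range.

## Robot

A 6-joint arm with a two-finger parallel gripper is mounted at the origin on the work surface. World frame = base frame: x ahead of the robot, y to its left, z up, the work surface at z = 0. Lengths are in m, angles in degrees, forces in N, time in s.
With the tool pointing down it reaches from about 0.375 to 0.9 m from the base axis. Payload 3.1 kg.
Tool frame: the origin (TCP) lies on the centre line of the jaws, within the pads' length; the fingertips stand 17 mm ahead of it and the grasp point (between the pads) lies 2 mm behind it; z points along the fingers, y is the line along which they close (so a half turn about z gives the same grasp; the last joint's range is limited). The gripper opens to 87 mm and grips with 3 to 60 N. Pads are 19 mm wide; open, the fingers measure 117 mm over their backs; the gripper's body (75 mm by 190 mm) begins 51 mm behind the grasp point.
Start: joints at [62.71, 30.224, 82.088, -0, 67.689, -10.227], TCP at [0.183, 0.597, 0.24] pointing down, gripper open.
Joint ranges: [-176.69, 176.69], [-43.24, 126.21], [12.49, 139.97], [-82, 262], [0, 151.66], [-163.58, 163.58]. Speed limits (degrees/s): [159.86, 159.86, 180, 180, 180, 180].

## Interface

Orientations are given as a 3x3 rotation matrix whose columns are the frame's x, y, z axes.
In Python, from rig import bot, imaging, finder gives the robot as it stands. The module is installed in compiled form; this text tells all that it offers.
- The arm moves only by the tool play_rows, never from a script. Its argument "motion" is a list that holds one entry, the list of rows, each a list of 6 numbers: the shift along the tool's x, y, z in a scale on which 1.0 is 1000 mm, then the turn, a rotation vector about the tool's x, y, z in parts of the range, where 1.0 means 90 degrees. In form: [[[dx, dy, dz, wx, wy, wz], ...]]. A call has 1 to 8 rows; each row is the pose to reach, as a shift and turn from the pose commanded when the call began, along the tool's axes at that moment; what a row does not reach only later rows make up. A row lasts 1/12 s, in which the tool goes at most 41.7 mm and 7.16 degrees, less where a joint would pass 70% of its speed; a pose out of reach is approached as far as the arm can. A call with a gripper value outside its range is refused whole. "fingers" is the finger opening in m, from 0 to 0.087, set as the call begins (left out, the last holds). The fingers move at their own pace and stop on an object; the grip force is fixed at half the most. Time passes only in rows, so rows that repeat a pose let the fingers close. It gives the time, the measured TCP pose, the force, the opening and the grip force at its end, in the units of the state.
- bot.read_state(): the state, without advancing time (a new reading comes with each control period).
- imaging.capture(name): name is "scene" or "top"; returns a dict with "frame" (384x512x3 uint8, red, green, blue), "camera_matrix" (3x3 intrinsics, pixels), "R" (3x3) and "t" (3): a world point X has camera coordinates R X + t. Camera axes: x right, y down, z forward; pixel columns grow to the right and rows downward; lengths in m; the calibration is good to about 2 mm. A picture is of the moment at which its call begins. There is no depth.
- bot.hand_in(): hands the job in; it is judged then, once.
Trained networks look in the newest picture that a camera, given by its name, has taken for a name from the list of things; names that differ only in an ending like _2 or _b are one class to them, and where a whole thing is asked for, a point or a joint stands for the part that bears it (a point fixed in the world has none). Each returns a list of dicts, best first, with "confidence" (0 to 1); they miss things now and then, are a little off and sometimes report something else, mostly with a low value. They report only what shows in the picture. A call takes as long as a camera call. They do not tell look-alikes from the thing itself.
- finder.recognise(camera, name): "at" ([x, y, z] in m, in world coordinates, good to about 4 mm: the middle of the surface that is visible of it).
- finder.outline_of(camera, name): "pixels" (384x512 bool, what is visible of it).
The state is a dict: "time_s": time; "joint_positions": joint angles; "qvel": joint speeds; "tau": joint torques, N m; "position": TCP position; "tcp_rot": TCP orientation; "force": force on the tool from outside, world axes, zero at the start; "moment": the same for the moment, N m; "opening": opening from 0.0 (shut) to 1.0 (fully open); "grasp_force": force on a finger pad.
Only numpy, scipy, OpenCV 4.12 (cv2) and the standard library are available. Lean on these libraries where they do the work, as an engineer would, in place of code of your own. Each camera call takes 0.05 s, during which the arm holds its last target. There are 200 camera calls.

## Working session

There is one attempt and no reset: what is moved stays moved. The work goes in short steps, Python scripts to look and compute and a tool call to move; the robot and the scene stay as the last step left them, time stands still between calls to the robot, and variables do not carry over. Pictures are saved under pics/ and viewed, at most 10 in all, crops included, and the job is handed in when it is done.

Besides the shell and the picture viewer there is one more tool, called after "Call:" as a command line: name --argument value ..., lists and objects as JSON in quotes. play_rows: Moves the arm, as the interface text tells. Its arguments: {"type":"object","properties":{"motion":{"type":"array"},"fingers":{"type":"number"}},"required":["motion"]}

```bash
mkdir -p pics; cat > h.py <<'E'
import numpy as np,cv2
from rig import bot,imaging,finder
def ray(c,u,v,z):
    K,R,t=[np.array(c[k],float) for k in("camera_matrix","R","t")]
    d=R.T@np.linalg.solve(K,[u,v,1]);o=-R.T@t
    return o+d*(z-o[2])/d[2]
def proj(c,X):
    p=np.array(c["camera_matrix"])@(np.array(c["R"])@np.array(X)+np.array(c["t"]));return p[:2]/p[2]
E
python3 - <<'E'
from h import *
s=bot.read_state();print(s["position"],np.round(s["tcp_rot"],3),s["time_s"])
for n in("top","scene"):
    c=imaging.capture(n);cv2.imwrite(f"pics/{n}.png",c["frame"][...,::-1])
    print(n,"campos",-np.array(c["R"]).T@np.array(c["t"]))
    for o in("stand","ring_thick","ring_mid","ring_keyed","cap_bolt","hex_key","mug","tape"):
        print(o,[(np.round(r["at"],3).tolist(),round(r["confidence"],2),proj(c,r["at"]).astype(int).tolist()) for r in finder.recognise(n,o)])
E
```

```text
[0.18302978 0.59686995 0.23856513] [[-0.956  0.293 -0.001]
 [ 0.293  0.956 -0.002]
 [ 0.    -0.002 -1.   ]] 0.0
top campos [0.46331473 0.0209156  1.11591713]
stand [([0.31, -0.209, 0.039], 0.86, [348, 279]), ([0.508, 0.117, 0.029], 0.85, [226, 206]), ([0.759, 0.182, 0.092], 0.76, [199, 110])]
ring_thick [([0.479, -0.35, 0.036], 0.88, [398, 215]), ([0.723, -0.143, 0.008], 0.52, [318, 129])]
ring_mid []
ring_keyed [([0.623, -0.254, 0.013], 0.61, [359, 164])]
cap_bolt [([0.702, -0.017, 0.012], 0.46, [274, 137])]
hex_key [([0.721, -0.143, 0.01], 0.7, [318, 130])]
mug [([0.619, 0.397, 0.042], 0.57, [123, 166])]
tape [([0.294, 0.402, 0.064], 0.58, [116, 287])]
scene campos [1.21236424 0.34670753 0.80031414]
stand [([0.33, -0.203, 0.048], 0.8, [216, 144]), ([0.535, 0.134, 0.049], 0.64, [286, 214])]
ring_thick [([0.494, -0.346, 0.027], 0.85, [153, 165])]
ring_mid [([0.472, -0.114, 0.022], 0.65, [219, 182])]
ring_keyed [([0.63, -0.257, 0.016], 0.57, [151, 202])]
cap_bolt [([0.713, -0.013, 0.014], 0.48, [209, 250])]
hex_key [([0.727, -0.146, 0.012], 0.69, [164, 238])]
mug [([0.639, 0.38, 0.057], 0.83, [368, 273])]
tape [([0.304, 0.412, 0.047], 0.87, [402, 192])]
```

View pics/top.png

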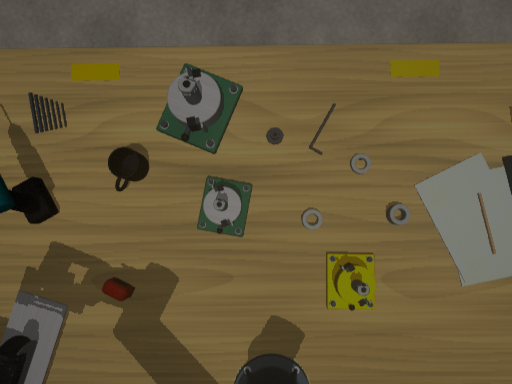

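View pics/scene.png

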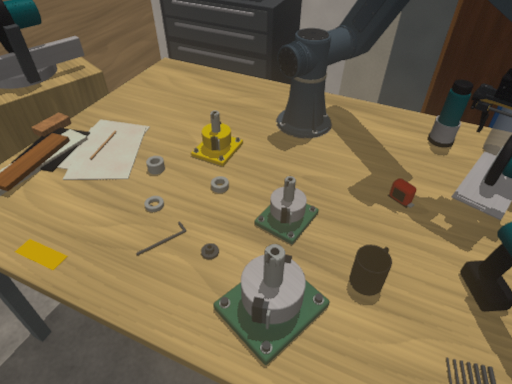

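```bash
python3 - <<'E'
import cv2,numpy as np
a=cv2.imread("pics/top.png");b=cv2.imread("pics/scene.png")
def cr(i,u,v,w,h,s):return cv2.resize(i[v:v+h,u:u+w],None,fx=s,fy=s,interpolation=cv2.INTER_CUBIC)
m=np.vstack([np.hstack([cr(a,195,172,60,70,4),cr(b,255,170,65,70,4),cr(a,298,205,60,70,4)[:, :240]]),
 np.hstack([cr(a,383,200,30,30,6),cr(a,297,204,30,30,6),cr(a,345,149,30,30,6),cr(b,139,188,33,30,6)[:,:200]])[:, :740]])if 0 else None
r1=np.hstack([cr(a,195,172,60,70,4),cr(b,255,170,65,70,4),cr(b,139,188,30,35,8)])
r2=np.hstack([cr(a,383,200,30,30,6),cr(a,297,204,30,30,6),cr(a,345,149,30,30,6),cr(b,205,170,30,30,6)])
r2=r2[:, :720];r2=np.hstack([r2,np.zeros((180,r1.shape[1]-720,3),np.uint8)])
cv2.imwrite("pics/crop.png",np.vstack([r1,r2]))
E
```

```text
(no output)
```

View pics/crop.png

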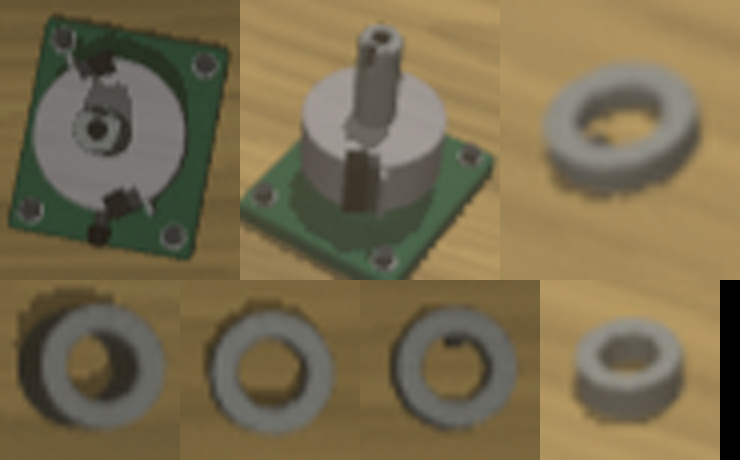

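```bash
cat > fit.py <<'E'
from h import *
from scipy.optimize import minimize
def cyl(c,x,y,z0,z1,r,S=4,n=90):
    a=np.linspace(0,2*np.pi,n);P=[]
    for z in(z0,z1):
        P+=[proj(c,(x+r*np.cos(t),y+r*np.sin(t),z)) for t in a]
    h=cv2.convexHull(np.float32(P));return h
def mask(h,S=4):
    m=np.zeros((384*S,512*S),np.uint8);cv2.fillPoly(m,[np.int32(np.round((h.reshape(-1,2)+.5)*S*16-8))],1,shift=4)
    return cv2.resize(m.astype(np.float32),(512,384),interpolation=cv2.INTER_AREA)
def fit(c,px,x,y,z0,z1,r):
    # fill bore
    cs,_=cv2.findContours(px.astype(np.uint8),cv2.RETR_EXTERNAL,cv2.CHAIN_APPROX_NONE)
    M=np.zeros(px.shape,np.uint8);cv2.drawContours(M,[max(cs,key=cv2.contourArea)],-1,1,-1)
    f=lambda p:np.abs(mask(cyl(c,p[0]/1000,p[1]/1000,z0,z1,r))-M).sum()/M.sum()
    o=minimize(f,[x*1000,y*1000],method="Nelder-Mead",options=dict(initial_simplex=[[x*1000-4,y*1000-4],[x*1000+6,y*1000-2],[x*1000,y*1000+6]]))
    return np.round(o.x,1),round(o.fun,3)
E
python3 - <<'E'
from fit import *
G={"ring_thick":(.482,-.35,.036),"ring_mid":(.472,-.114,.022),"ring_keyed":(.625,-.254,.014)}
for n in("top","scene"):
    c=imaging.capture(n)
    cv2.imwrite(f"pics/b_{n}.png",c["frame"][...,::-1])
    for o,(x,y,h) in G.items():
        for r in finder.outline_of(n,o):
            v,u=np.nonzero(r["pixels"]);
            if len(u)<20: continue
            e=np.hypot(*(np.array([u.mean(),v.mean()])-proj(c,(x,y,h/2))))
            print(n,o,round(r["confidence"],2),len(u),round(e,1),fit(c,r["pixels"],x,y,0,h,.028) if e<8 else "")
    # spindle : dark hole
    g=c["frame"].mean(2);u0,v0=map(int,(219,204) if n=="top" else (350,180))
    if n=="scene": u0,v0=255+380//4,170+38//4
    w=g[v0-5:v0+6,u0-5:u0+6];print(np.round(w).astype(int))
    print(n,"spindle guess",u0,v0,ray(c,u0,v0,.153))
    for a in(-68,-45,-11,20,45):pass
a=cv2.imread("pics/b_top.png");b=cv2.imread("pics/b_scene.png")
cr=lambda i,u,v,w,h,s:cv2.resize(i[v:v+h,u:u+w],None,fx=s,fy=s,interpolation=cv2.INTER_CUBIC)
cv2.imwrite("pics/sp.png",np.hstack([cr(a,208,193,25,25,16),cr(b,338,172,25,25,16)]))
E
```

```text
top ring_thick 0.79 352 1.6 (array([ 483.7, -353.4]), np.float64(0.05))
top ring_mid 0.55 260 1.4 (array([ 472. , -117.7]), np.float64(0.051))
top ring_mid 0.19 241 74.3 
top ring_keyed 0.59 293 0.8 (array([ 626., -256.]), np.float64(0.049))
top ring_keyed 0.33 1165 232.0 
[[118  94  66  66  48  46  49  62  64  64  71]
 [ 95  99  94  92  73  63  50  50  73  65  54]
 [ 98 105 104 103  74  61  78  91  95  80  62]
 [104 104 103  73  49  44  63  85 104  99  98]
 [102 102  90  40  37  37  38  57 106 106 104]
 [105 104  84  36  37  37  37  47 106 105  96]
 [104 104  96  48  36  38  40  65 106 106  80]
 [108 104 104  88  47  47  62  95 105 101  65]
 [ 96 104 105 103  89  89  95 106 103  84  53]
 [107  96 107 106 105 103 105 105 102  61  45]
 [117 109  95  97  87  81  82  80  75  49  46]]
top spindle guess 219 204 [0.50845132 0.12455156 0.153     ]
scene ring_thick 0.66 280 1.1 (array([ 479.4, -354.2]), np.float64(0.076))
scene ring_mid 0.63 224 1.0 (array([ 469.6, -118.3]), np.float64(0.174))
[[131 132 131 131 132 132 132 134 134 135 135]
 [134 133 133 132 132 132 131 132 133 132 133]
 [136 135 134 134 133 133 133 132 133 132 131]
 [136 136 136 137 136 134 135 133 134 132 132]
 [136 136 136 137 136 136 136 136 136 134 134]
 [139 138 138 136 136 137 136 136 136 136 136]
 [137 137 137 136 137 138 137 137 136 136 137]
 [136 136 135 136 136 136 135 134 134 135 136]
 [136 135 136 136 135 135 136 134 134 134 134]
 [137 137 137 137 136 137 137 136 137 135 119]
 [136 137 137 138 138 137 137 137 137 121 100]]
scene spindle guess 350 179 [0.43895553 0.26929534 0.153     ]
```

View pics/sp.png

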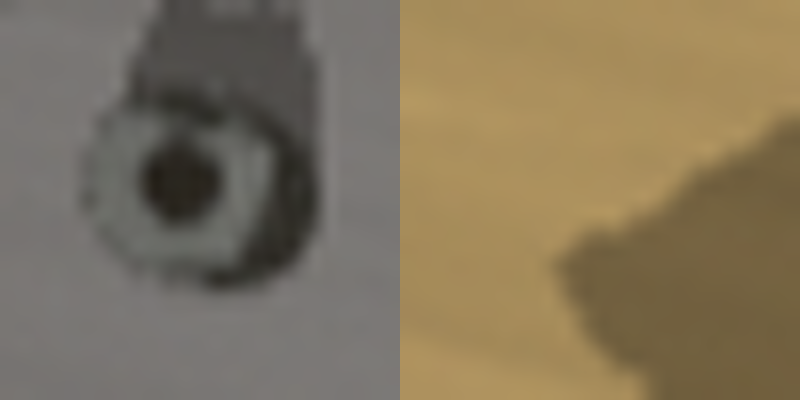

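```bash
python3 - <<'E'
from fit import *
from scipy.ndimage import label
c={}
import pickle
for n,(u0,v0) in dict(top=(219,204),scene=(290,179)).items():
    c[n]=imaging.capture(n);g=c[n]["frame"].astype(float).mean(2)
    w=g[v0-4:v0+5,u0-4:u0+5];print(np.round(w).astype(int))
    V,U=np.mgrid[v0-4:v0+5,u0-4:u0+5]
    k=np.clip(75-w,0,None) if n=="top" else np.clip(85-w,0,None)
    l,_=label(k>0);L=l==l[4,4];k=k*L
    u,v=(k*U).sum()/k.sum(),(k*V).sum()/k.sum()
    print(n,u,v,ray(c[n],u,v,.153))
c1,c2=c["top"],c["scene"]
# block top circle via overlays
for n,cc in c.items():
    im=cv2.resize(cc["frame"][...,::-1],None,fx=14,fy=14,interpolation=cv2.INTER_CUBIC)
    u,v=(206,191) if n=="top" else (277,168)
    cv2.imwrite(f"pics/q_{n}.png",im[v*14:(v+27)*14,u*14:(u+27)*14])
cv2.imwrite("pics/sp2.png",np.hstack([cv2.imread("pics/q_top.png"),cv2.imread("pics/q_scene.png")]))
E
```

```text
[[ 99  94  92  74  63  51  48  72  66]
 [105 104 102  74  60  78  90  95  80]
 [104 103  74  49  44  61  86 104  99]
 [103  91  42  36  38  38  57 106 106]
 [104  83  36  37  37  37  47 104 103]
 [105  96  44  36  38  38  63 106 106]
 [105 104  88  46  45  62  95 106 101]
 [103 103 103  90  90  94 105 104  84]
 [ 96 107 106 105 104 104 106 101  61]]
top 218.99818594104312 203.5142857142857 [0.50963325 0.12455408 0.153     ]
[[135 134 134 123 119 127 130 129 128]
 [127 136 139 134 130 131 131 130 131]
 [131 137 122 113 111 117 129 137 137]
 [137 129  94  71  72  79 102 130 138]
 [134 115  76  57  56  55  93 127 138]
 [117 109 101  79  66  75 114 135 140]
 [ 88  83  88 100 114 120 132 139 132]
 [ 73  63  63 113 125 120 127 126 105]
 [ 72  63  70 102 104  97 101  97  83]]
scene 289.87951807228916 179.0140562248996 [0.50642198 0.12512645 0.153     ]
```

View pics/sp2.png

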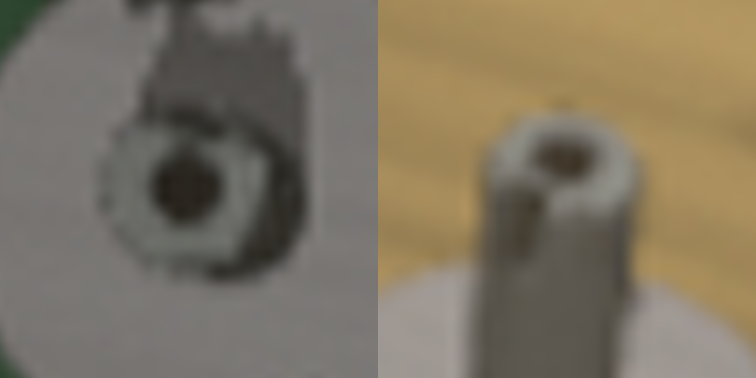

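```bash
python3 - <<'E'
from fit import *
for n,cx,cy,(u,v,z) in(("scene",.5064,.1251,(287.4,186.5,.141)),("top",.5096,.1246,(219.5,199.5,.153))):
    c=imaging.capture(n)
    for a in range(-50,40,10):
        e=lambda d,zz,r:np.round(proj(c,(cx+r*np.cos(np.radians(a))-d*np.sin(np.radians(a)),cy+r*np.sin(np.radians(a))+d*np.cos(np.radians(a)),zz)),1)
        print(n,a,"edges top",e(-.00425,.152,.0144),e(.00425,.152,.0144),"bottom",e(-.00425,.137,.0144),e(.00425,.137,.0144),"inner",e(-.00425,.153,.0085),e(.00425,.153,.0085))
    g=c["frame"].astype(int).mean(2).astype(int)
    if n=="scene": print(g[178:194,283:297])
    else: print(g[195:210,211:228])
# ring key angle
c=imaging.capture("top");g=c["frame"].mean(2).astype(int);print(g[154:173,353:370])
print(proj(c,(.626,-.256,.014)),[proj(c,(.626+.0125*np.cos(np.radians(a)),-.256+.0125*np.sin(np.radians(a)),.012)).round(1).tolist() for a in(-20,0,20)])
c=imaging.capture("scene");print(c["frame"].mean(2).astype(int)[195:214,143:164]);print(proj(c,(.623,-.2566,.014)),[proj(c,(.623+.0125*np.cos(np.radians(a)),-.2566+.0125*np.sin(np.radians(a)),.009)).round(1).tolist() for a in(-20,0,20)])
s=bot.read_state();print(s["time_s"],s["force"],s["moment"])
E
```

```text
scene -50 edges top [284.2 179.2] [285.2 181.3] bottom [283.8 183.4] [284.9 185.5] inner [286.3 178.5] [287.3 180.6]
scene -40 edges top [284.3 179.8] [285.8 181.8] bottom [284.  184.1] [285.5 186. ] inner [286.3 178.9] [287.8 180.9]
scene -30 edges top [284.6 180.5] [286.6 182.3] bottom [284.2 184.7] [286.3 186.5] inner [286.4 179.4] [288.4 181.1]
scene -20 edges top [285.  181.1] [287.5 182.6] bottom [284.7 185.3] [287.1 186.8] inner [286.5 179.8] [289.  181.3]
scene -10 edges top [285.6 181.7] [288.4 182.9] bottom [285.3 185.9] [288.  187.1] inner [286.8 180.1] [289.6 181.4]
scene 0 edges top [286.4 182.1] [289.4 183.1] bottom [286.  186.4] [289.  187.3] inner [287.2 180.5] [290.2 181.4]
scene 10 edges top [287.2 182.5] [290.4 183.1] bottom [286.9 186.8] [290.  187.3] inner [287.7 180.8] [290.9 181.4]
scene 20 edges top [288.1 182.8] [291.4 183. ] bottom [287.8 187. ] [291.  187.2] inner [288.2 181. ] [291.4 181.2]
scene 30 edges top [289.1 183. ] [292.3 182.8] bottom [288.7 187.2] [291.9 187.1] inner [288.8 181.2] [292.  181.1]
[[127 123 129 136 128  94  72  71  78 102 130 138 13
[... 5562 characters left out ...]
 89 121]
 [129 119  96  85  96 109 119 124 128 128 123 121 116 107  94  84  80  79
   79 111 130]
 [132 131 105  86  85  88  93  97 100 100  97  94  90  85  82  81  80  81
  108 128 133]
 [133 133 108  90  88  86  85  87  87  86  85  85  84  83  82  83  86 110
  129 134 134]
 [134 134 125 103  91  90  89  89  88  88  87  86  85  85 105 114 115 126
  132 133 133]
 [132 133 134 126 121 121 103  91  89  90 110 101 110 118 123 126 126 127
  128 129 131]
 [129 130 131 132 133 133 125 121 121 121 129 125 129 132 131 130 129 131
  130 129 130]]
[153.4410104  201.44216114] [[150.2, 204.7], [151.2, 205.3], [152.6, 205.6]]
1.6 [ 0.69339003 -0.28819927  1.61359287] [ 0.0017967   0.03967732 -0.03329617]
```

Units first: turns go in shares of 90 degrees. So -17.1 degrees is -0.19.

Call:
play_rows --motion '[[[-0.222, -0.182, 0, 0, 0, -0.19], [-0.222, -0.182, 0, 0, 0, -0.19], [-0.222, -0.182, 0, 0, 0, -0.19], [-0.222, -0.182, 0, 0, 0, -0.19], [-0.222, -0.182, 0, 0, 0, -0.19], [-0.222, -0.182, 0, 0, 0, -0.19], [-0.443, -0.363, 0, 0, 0, -0.19], [-0.443, -0.363, 0, 0, 0, -0.19]]]' --fingers 0.08

```text
time_s: 2.27
position: [0.3673, 0.3202, 0.2399]
tcp_rot: [[-1.0, -0.001, 0.001], [-0.001, 1.0, 0.0], [-0.001, 0.0, -1.0]]
force: [-0.0, -0.7, -0.6]
opening: 0.919
grasp_force: 0.0
```

Call:
play_rows --motion '[[[-0.114, -0.674, 0, 0, 0, 0], [-0.114, -0.674, 0, 0, 0, 0], [-0.114, -0.674, 0, 0, 0, 0], [-0.114, -0.674, 0, 0, 0, 0], [-0.114, -0.674, 0, 0, 0, 0], [-0.114, -0.674, 0, 0, 0, 0], [-0.114, -0.674, 0, 0, 0, 0], [-0.114, -0.674, 0, 0, 0, 0]]]'

```text
time_s: 2.93
position: [0.4224, -0.0089, 0.2399]
tcp_rot: [[-1.0, -0.0, 0.001], [-0.0, 1.0, -0.0], [-0.001, -0.0, -1.0]]
force: [0.2, 0.3, -0.4]
opening: 0.918
grasp_force: 0.0
```

Call:
play_rows --motion '[[[-0.057, -0.34, 0.06, 0, 0, 0], [-0.057, -0.34, 0.06, 0, 0, 0], [-0.057, -0.34, 0.06, 0, 0, 0], [-0.057, -0.34, 0.06, 0, 0, 0], [-0.057, -0.34, 0.06, 0, 0, 0], [-0.057, -0.34, 0.06, 0, 0, 0], [-0.057, -0.34, 0.06, 0, 0, 0], [-0.057, -0.34, 0.06, 0, 0, 0]]]'

```text
time_s: 3.6
position: [0.4768, -0.3329, 0.1821]
tcp_rot: [[-1.0, -0.0, 0.0], [-0.0, 1.0, -0.0], [-0.0, -0.0, -1.0]]
force: [1.4, -0.4, -0.0]
opening: 0.923
grasp_force: 0.0
```

Call:
play_rows --motion '[[[0, 0, 0.04, 0, 0, 0], [0, 0, 0.08, 0, 0, 0], [0, 0, 0.085, 0, 0, 0], [0, 0, 0.085, 0, 0, 0], [0, 0, 0.085, 0, 0, 0]]]'

```text
time_s: 4.02
position: [0.4772, -0.3306, 0.0982]
tcp_rot: [[-1.0, -0.001, 0.0], [-0.001, 1.0, -0.0], [-0.0, -0.0, -1.0]]
force: [0.1, -0.5, 0.0]
opening: 0.919
grasp_force: 0.0
```

Call:
play_rows --motion '[[[-0.0043, -0.0234, 0.005, 0, 0, 0], [-0.0043, -0.0234, 0.035, 0, 0, 0], [-0.0043, -0.0234, 0.07, 0, 0, 0], [-0.0043, -0.0234, 0.07, 0, 0, 0]]]'

```text
time_s: 4.35
position: [0.4798, -0.3522, 0.0246]
tcp_rot: [[-1.0, -0.001, -0.004], [-0.001, 1.0, 0.005], [0.004, 0.005, -1.0]]
force: [-1.2, 0.6, -0.8]
opening: 0.92
grasp_force: 0.0
```

Call:
play_rows --motion '[[[0, 0, 0, 0, 0, 0], [0, 0, 0, 0, 0, 0], [0, 0, 0, 0, 0, 0], [0, 0, 0, 0, 0, 0], [0, 0, 0, 0, 0, 0], [0, 0, 0, 0, 0, 0], [0, 0, 0, 0, 0, 0]]]' --fingers 0.045

```text
time_s: 4.93
position: [0.4818, -0.3535, 0.0297]
tcp_rot: [[-1.0, -0.0, 0.002], [-0.0, 1.0, -0.0], [-0.002, -0.0, -1.0]]
force: [-0.8, 4.3, 8.4]
opening: 0.635
grasp_force: 30.0
```

To row units: 41 degrees is 0.4556.

Call:
play_rows --motion '[[[0, 0, 0, 0, 0, 0], [0, 0, 0, 0, 0, 0], [0, 0, 0, 0, 0, 0.0667], [0, 0, 0, 0, 0, 0.1444], [0, 0, 0, 0, 0, 0.2222], [0, 0, 0, 0, 0, 0.3], [0, 0, 0, 0, 0, 0.3778], [0, 0, 0, 0, 0, 0.4556]]]' --fingers 0.075

```text
time_s: 5.6
position: [0.4812, -0.3546, 0.0276]
tcp_rot: [[-0.751, 0.66, 0.0], [0.66, 0.751, -0.001], [-0.001, -0.0, -1.0]]
force: [0.6, -1.0, -0.2]
opening: 0.86
grasp_force: 0.0
```

To row units: 49 degrees is 0.5444.

Call:
play_rows --motion '[[[0, 0, 0, 0, 0, 0.0778], [0, 0, 0, 0, 0, 0.1556], [0, 0, 0, 0, 0, 0.2333], [0, 0, 0, 0, 0, 0.3111], [0, 0, 0, 0, 0, 0.3889], [0, 0, 0, 0, 0, 0.4667], [0, 0, 0, 0, 0, 0.5444], [0, 0, 0, 0, 0, 0.5444]]]'

```text
time_s: 6.27
position: [0.4813, -0.3545, 0.0276]
tcp_rot: [[0.001, 1.0, 0.001], [1.0, -0.001, -0.001], [-0.001, 0.001, -1.0]]
force: [0.7, 0.5, -0.6]
opening: 0.861
grasp_force: 0.0
```

Call:
play_rows --motion '[[[0, 0, 0, 0, 0, 0], [0, 0, 0, 0, 0, 0], [0, 0, 0, 0, 0, 0], [0, 0, 0, 0, 0, 0], [0, 0, 0, 0, 0, 0], [0, 0, 0, 0, 0, 0]]]' --fingers 0.045

```text
time_s: 6.77
position: [0.4811, -0.3541, 0.0274]
tcp_rot: [[-0.001, 1.0, -0.0], [1.0, 0.001, -0.0], [-0.0, -0.0, -1.0]]
force: [0.0, -0.1, -0.3]
opening: 0.636
grasp_force: 30.0
```

Call:
play_rows --motion '[[[0, 0, -0.02, 0, 0, 0], [0, 0, -0.06, 0, 0, 0], [0.01, 0, -0.1, 0, 0, 0], [0.03, 0.005, -0.135, 0, 0, 0], [0.06, 0.01, -0.16, 0, 0, 0], [0.1, 0.015, -0.18, 0, 0, 0], [0.14, 0.02, -0.18, 0, 0, 0], [0.18, 0.027, -0.18, 0, 0, 0]]]'

```text
time_s: 7.43
position: [0.5075, -0.1732, 0.2083]
tcp_rot: [[0.001, 1.0, 0.001], [1.0, -0.001, -0.0], [-0.0, 0.001, -1.0]]
force: [0.1, 0.3, -6.3]
opening: 0.639
grasp_force: 30.0
```

Call:
play_rows --motion '[[[0.04, 0, 0, 0, 0, 0], [0.08, 0, 0, 0, 0, 0], [0.12, 0, 0, 0, 0, 0], [0.16, 0, 0, 0, 0, 0], [0.2, 0, 0, 0, 0, 0], [0.24, 0, 0, 0, 0, 0], [0.27, 0, 0, 0, 0, 0], [0.29, 0, 0, 0, 0, 0]]]'

```text
time_s: 8.1
position: [0.5057, 0.1187, 0.2063]
tcp_rot: [[-0.004, 1.0, -0.003], [1.0, 0.004, 0.001], [0.001, -0.003, -1.0]]
force: [0.9, 0.4, -5.0]
opening: 0.634
grasp_force: 30.0
```

Call:
play_rows --motion '[[[0.005, 0, 0, 0, 0, 0], [0.007, 0, 0, 0, 0, 0], [0.007, 0, 0, 0, 0, 0], [0.007, 0, 0, 0, 0, 0]]]'

```text
time_s: 8.43
position: [0.5074, 0.1214, 0.2069]
tcp_rot: [[0.0, 1.0, -0.001], [1.0, -0.0, -0.001], [-0.001, -0.001, -1.0]]
force: [0.2, -0.8, -5.2]
opening: 0.637
grasp_force: 30.0
```

Call:
play_rows --motion '[[[0.0027, 0.0006, 0.01, 0, 0, 0], [0.0027, 0.0006, 0.02, 0, 0, 0], [0.0027, 0.0006, 0.024, 0, 0, 0], [0.0027, 0.0006, 0.026, 0, 0, 0], [0.0027, 0.0006, 0.028, 0, 0, 0], [0.0027, 0.0006, 0.03, 0, 0, 0], [0.0027, 0.0006, 0.031, 0, 0, 0], [0.0027, 0.0006, 0.031, 0, 0, 0]]]'

```text
time_s: 9.1
position: [0.5083, 0.1251, 0.1763]
tcp_rot: [[-0.001, 1.0, -0.0], [1.0, 0.001, -0.0], [-0.0, -0.0, -1.0]]
force: [-0.5, -0.4, -5.2]
opening: 0.635
grasp_force: 30.0
```

Call:
play_rows --motion '[[[0, 0, 0.004, 0, 0, 0], [0, 0, 0.009, 0, 0, 0], [0, 0, 0.014, 0, 0, 0], [0, 0, 0.019, 0, 0, 0], [0, 0, 0.024, 0, 0, 0], [0, 0, 0.028, 0, 0, 0], [0, 0, 0.03, 0, 0, 0], [0, 0, 0.03, 0, 0, 0]]]'

```text
time_s: 9.77
position: [0.5081, 0.1251, 0.1457]
tcp_rot: [[-0.001, 1.0, -0.001], [1.0, 0.001, 0.0], [0.0, -0.001, -1.0]]
force: [-1.1, -1.0, -5.6]
opening: 0.634
grasp_force: 30.0
```

Call:
play_rows --motion '[[[0, 0, 0.005, 0, 0, 0], [0, 0, 0.011, 0, 0, 0], [0, 0, 0.017, 0, 0, 0], [0, 0, 0.023, 0, 0, 0], [0, 0, 0.028, 0, 0, 0], [0, 0, 0.031, 0, 0, 0], [0, 0, 0.032, 0, 0, 0], [0, 0, 0.032, 0, 0, 0]]]'

```text
time_s: 10.43
position: [0.508, 0.1251, 0.1139]
tcp_rot: [[-0.001, 1.0, -0.001], [1.0, 0.001, -0.0], [-0.0, -0.001, -1.0]]
force: [-1.8, -1.1, -6.7]
opening: 0.629
grasp_force: 30.0
```

Call:
play_rows --motion '[[[0, 0, 0.001, 0, 0, 0], [0, 0, 0.002, 0, 0, 0], [0, 0, 0.003, 0, 0, 0], [0, 0, 0.004, 0, 0, 0], [0, 0, 0.005, 0, 0, 0], [0, 0, 0.005, 0, 0, 0]]]'

```text
time_s: 10.93
position: [0.5081, 0.125, 0.1104]
tcp_rot: [[-0.001, 1.0, -0.0], [1.0, 0.001, -0.0], [-0.0, -0.0, -1.0]]
force: [-5.5, -1.8, 4.3]
opening: 0.64
grasp_force: 30.0
```

Call:
play_rows --motion '[[[0, 0, -0.002, 0, 0, 0], [0, 0, -0.002, 0, 0, 0], [0, 0, -0.002, 0, 0, 0], [0, 0, -0.005, 0, 0, 0], [0, 0, -0.03, 0, 0, 0], [0, 0, -0.065, 0, 0, 0], [0, 0, -0.1, 0, 0, 0], [0, 0, -0.105, 0, 0, 0]]]' --fingers 0.08

```text
time_s: 11.6
position: [0.5127, 0.1255, 0.2204]
tcp_rot: [[-0.001, 1.0, 0.013], [1.0, 0.001, 0.001], [0.001, 0.013, -1.0]]
force: [0.5, 0.4, 0.1]
opening: 0.914
grasp_force: 0.0
```

```bash
python3 - <<'E'
from fit import *
a=[]
for n in("top","scene"):
    c=imaging.capture(n);im=cv2.resize(c["frame"][...,::-1],None,fx=5,fy=5,interpolation=cv2.INTER_CUBIC)
    u,v=(190,165) if n=="top" else (255,160);a.append(im[v*5:(v+80)*5,u*5:(u+75)*5])
cv2.imwrite("pics/chk1.png",np.hstack(a));s=bot.read_state();print(s["position"],s["force"])
E
```

```text
[0.51037067 0.12528009 0.2168147 ] [-1.03224135  0.37932675  0.0287422 ]
```

View pics/chk1.png

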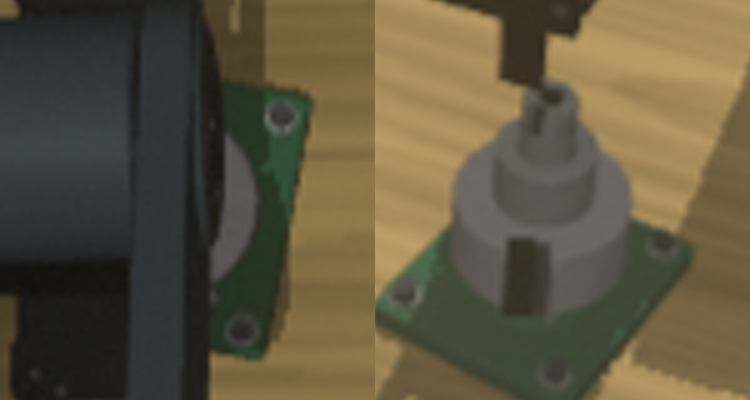

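Call:
play_rows --motion '[[[-0.04, -0.0065, 0, 0, 0, 0], [-0.08, -0.013, 0, 0, 0, 0], [-0.12, -0.0195, 0, 0, 0, 0], [-0.155, -0.026, 0.02, 0, 0, 0], [-0.185, -0.03, 0.045, 0, 0, 0], [-0.215, -0.035, 0.07, 0, 0, 0], [-0.238, -0.0385, 0.09, 0, 0, 0], [-0.2433, -0.0395, 0.11, 0, 0, 0]]]'

```text
time_s: 12.37
position: [0.4682, -0.1214, 0.102]
tcp_rot: [[0.003, 1.0, -0.001], [1.0, -0.003, -0.0], [-0.0, -0.001, -1.0]]
force: [1.0, 0.0, -0.6]
opening: 0.916
grasp_force: 0.0
```

Call:
play_rows --motion '[[[0, 0, 0.01, 0, 0, 0], [0, 0, 0.02, 0, 0, 0], [0, 0, 0.03, 0, 0, 0], [0, 0, 0.03, 0, 0, 0]]]'

```text
time_s: 12.7
position: [0.4677, -0.1173, 0.0722]
tcp_rot: [[-0.001, 1.0, -0.004], [1.0, 0.001, 0.002], [0.002, -0.004, -1.0]]
force: [-0.1, 0.6, -0.3]
opening: 0.918
grasp_force: 0.0
```

Call:
play_rows --motion '[[[0, 0.003, 0.02, 0, 0, 0], [0, 0.003, 0.035, 0, 0, 0], [0, 0.003, 0.045, 0, 0, 0], [0, 0.003, 0.051, 0, 0, 0], [0, 0.003, 0.051, 0, 0, 0], [0, 0.003, 0.051, 0, 0, 0]]]'

```text
time_s: 13.2
position: [0.472, -0.118, 0.0236]
tcp_rot: [[-0.001, 1.0, -0.0], [1.0, 0.001, 0.0], [0.0, -0.0, -1.0]]
force: [-0.3, -0.3, -0.3]
opening: 0.919
grasp_force: 0.0
```

Call:
play_rows --motion '[[[0, 0, 0, 0, 0, 0], [0, 0, 0, 0, 0, 0], [0, 0, 0, 0, 0, 0], [0, 0, 0, 0, 0, 0], [0, 0, 0, 0, 0, 0], [0, 0, 0, 0, 0, 0]]]' --fingers 0.045

```text
time_s: 13.7
position: [0.4713, -0.118, 0.0237]
tcp_rot: [[-0.001, 1.0, -0.001], [1.0, 0.001, 0.0], [0.0, -0.001, -1.0]]
force: [-1.6, -0.0, 5.4]
opening: 0.636
grasp_force: 30.0
```

Call:
play_rows --motion '[[[0, 0, -0.02, 0, 0, 0], [0, 0, -0.06, 0, 0, 0], [0, 0, -0.1, 0, 0, 0], [0.01, 0.002, -0.14, 0, 0, 0], [0.03, 0.005, -0.165, 0, 0, 0], [0.06, 0.01, -0.18, 0, 0, 0], [0.1, 0.017, -0.18, 0, 0, 0], [0.14, 0.024, -0.18, 0, 0, 0]]]'

```text
time_s: 14.37
position: [0.4966, 0.0226, 0.2047]
tcp_rot: [[0.002, 1.0, 0.004], [1.0, -0.002, -0.0], [-0.0, 0.004, -1.0]]
force: [1.0, 1.5, -3.8]
opening: 0.632
grasp_force: 30.0
```

Call:
play_rows --motion '[[[0.035, 0.005, 0, 0, 0, 0], [0.065, 0.009, 0, 0, 0, 0], [0.09, 0.012, 0, 0, 0, 0], [0.1, 0.012, 0, 0, 0, 0], [0.103, 0.012, 0, 0, 0, 0], [0.103, 0.012, 0, 0, 0, 0], [0.103, 0.012, 0, 0, 0, 0], [0.103, 0.012, 0, 0, 0, 0]]]'

```text
time_s: 15.03
position: [0.5077, 0.1235, 0.2032]
tcp_rot: [[0.001, 1.0, -0.001], [1.0, -0.001, -0.0], [-0.0, -0.001, -1.0]]
force: [-0.3, 0.4, -2.3]
opening: 0.635
grasp_force: 30.0
```

Call:
play_rows --motion '[[[0.0013, 0, 0.01, 0, 0, 0], [0.0013, 0, 0.02, 0, 0, 0], [0.0013, 0, 0.024, 0, 0, 0], [0.0013, 0, 0.026, 0, 0, 0], [0.0013, 0, 0.028, 0, 0, 0], [0.0013, 0, 0.03, 0, 0, 0], [0.0013, 0, 0.031, 0, 0, 0], [0.0013, 0, 0.031, 0, 0, 0]]]'

```text
time_s: 15.7
position: [0.5078, 0.1254, 0.1726]
tcp_rot: [[-0.001, 1.0, -0.0], [1.0, 0.001, -0.002], [-0.002, -0.0, -1.0]]
force: [-0.9, -2.7, -2.1]
opening: 0.632
grasp_force: 30.0
```

Call:
play_rows --motion '[[[-0.0005, 0, 0.005, 0, 0, 0], [-0.0005, 0, 0.01, 0, 0, 0], [-0.0005, 0, 0.015, 0, 0, 0], [-0.0005, 0, 0.02, 0, 0, 0], [-0.0005, 0, 0.024, 0, 0, 0], [-0.0005, 0, 0.026, 0, 0, 0], [-0.0005, 0, 0.027, 0, 0, 0], [-0.0005, 0, 0.027, 0, 0, 0]]]'

```text
time_s: 16.37
position: [0.5076, 0.1246, 0.1451]
tcp_rot: [[-0.001, 1.0, -0.001], [1.0, 0.001, -0.002], [-0.002, -0.001, -1.0]]
force: [-1.2, -6.0, -2.4]
opening: 0.636
grasp_force: 30.0
```

Call:
play_rows --motion '[[[0, 0, 0.001, 0, 0, 0], [0, 0, 0.002, 0, 0, 0], [0, 0, 0.003, 0, 0, 0], [0, 0, 0.004, 0, 0, 0], [0, 0, 0.005, 0, 0, 0], [0, 0, 0.005, 0, 0, 0]]]'

```text
time_s: 16.87
position: [0.5076, 0.1245, 0.1426]
tcp_rot: [[-0.002, 1.0, 0.0], [1.0, 0.002, -0.002], [-0.002, 0.0, -1.0]]
force: [-5.5, -7.1, 15.3]
opening: 0.631
grasp_force: 30.0
```

Call:
play_rows --motion '[[[0, 0, -0.004, 0, 0, 0], [0, 0, -0.004, 0, 0, 0], [0, 0, -0.004, 0, 0, 0], [0, 0, -0.008, 0, 0, 0], [0, 0, -0.03, 0, 0, 0], [0, 0, -0.06, 0, 0, 0], [-0.02, 0, -0.08, 0, 0, 0], [-0.05, 0, -0.08, 0, 0, 0]]]' --fingers 0.08

```text
time_s: 17.53
position: [0.5108, 0.0772, 0.2244]
tcp_rot: [[-0.005, 1.0, 0.01], [1.0, 0.005, 0.001], [0.001, 0.01, -1.0]]
force: [0.5, -0.4, -0.5]
opening: 0.917
grasp_force: 0.0
```

Call:
play_rows --motion '[[[-0.04, 0.01, 0, 0, 0, 0], [-0.08, 0.025, 0, 0, 0, 0], [-0.115, 0.04, 0, 0, 0, 0], [-0.15, 0.055, 0, 0, 0, 0], [-0.185, 0.07, 0.01, 0, 0, 0], [-0.22, 0.085, 0.03, 0, 0, 0], [-0.25, 0.1, 0.05, 0, 0, 0], [-0.28, 0.11, 0.07, 0, 0, 0]]]'

```text
time_s: 18.2
position: [0.6198, -0.2064, 0.1496]
tcp_rot: [[-0.0, 1.0, 0.002], [1.0, 0.0, -0.0], [-0.0, 0.002, -1.0]]
force: [-0.2, -0.0, 0.4]
opening: 0.921
grasp_force: 0.0
```

Call:
play_rows --motion '[[[-0.02, 0, 0.03, 0, 0, 0], [-0.035, 0, 0.05, 0, 0, 0], [-0.042, 0, 0.06, 0, 0, 0], [-0.042, 0, 0.06, 0, 0, 0], [-0.042, 0, 0.06, 0, 0, 0], [-0.042, 0, 0.06, 0, 0, 0]]]'

```text
time_s: 18.7
position: [0.6189, -0.2455, 0.0918]
tcp_rot: [[-0.002, 1.0, 0.002], [1.0, 0.002, -0.0], [-0.0, 0.002, -1.0]]
force: [0.2, 0.5, -0.3]
opening: 0.92
grasp_force: 0.0
```

```bash
python3 - <<'E'
from fit import *
n="scene";c=imaging.capture(n)
s=bot.read_state();print(s["position"],s["force"])
im=cv2.resize(c["frame"][...,::-1],None,fx=5,fy=5,interpolation=cv2.INTER_CUBIC)
cv2.imwrite("pics/chk2.png",np.hstack([im[160*5:240*5,255*5:330*5],im[160*5:240*5,110*5:185*5]]))
E
```

```text
[ 0.61908341 -0.24539508  0.09220033] [-0.99235926 -0.16937491  0.00879714]
```

View pics/chk2.png

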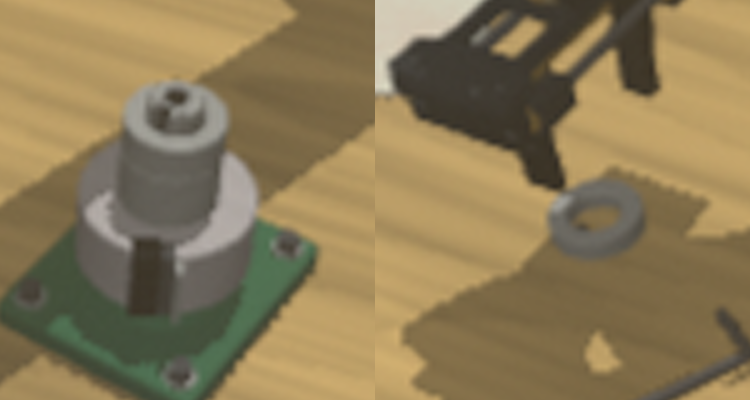

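Call:
play_rows --motion '[[[-0.0109, 0.0054, 0.01, 0, 0, 0], [-0.0109, 0.0054, 0.03, 0, 0, 0], [-0.0109, 0.0054, 0.05, 0, 0, 0], [-0.0109, 0.0054, 0.065, 0, 0, 0], [-0.0109, 0.0054, 0.071, 0, 0, 0], [-0.0109, 0.0054, 0.071, 0, 0, 0], [-0.0109, 0.0054, 0.071, 0, 0, 0]]]'

```text
time_s: 19.33
position: [0.6239, -0.2573, 0.0195]
tcp_rot: [[-0.001, 1.0, 0.001], [1.0, 0.001, -0.0], [-0.0, 0.001, -1.0]]
force: [-0.0, 0.3, 0.1]
opening: 0.918
grasp_force: 0.0
```

Call:
play_rows --motion '[[[0, 0, 0, 0, 0, 0], [0, 0, 0, 0, 0, 0], [0, 0, 0, 0, 0, 0], [0, 0, 0, 0, 0, 0], [0, 0, 0, 0, 0, 0], [0, 0, 0, 0, 0, 0]]]' --fingers 0.045

```text
time_s: 19.83
position: [0.6237, -0.2573, 0.0197]
tcp_rot: [[-0.001, 1.0, 0.001], [1.0, 0.001, -0.0], [-0.0, 0.001, -1.0]]
force: [0.1, 0.5, 0.5]
opening: 0.631
grasp_force: 30.0
```

Call:
play_rows --motion '[[[0, 0, -0.02, 0, 0, 0], [0, 0, -0.06, 0, 0, 0], [0, 0, -0.1, 0, 0, 0], [0.01, -0.003, -0.14, 0, 0, 0], [0.03, -0.009, -0.165, 0, 0, 0], [0.06, -0.018, -0.183, 0, 0, 0], [0.1, -0.03, -0.185, 0, 0, 0], [0.138, -0.042, -0.185, 0, 0, 0]]]'

```text
time_s: 20.5
position: [0.5816, -0.1187, 0.2062]
tcp_rot: [[0.001, 1.0, 0.004], [1.0, -0.001, -0.001], [-0.001, 0.004, -1.0]]
force: [0.9, 0.9, -2.2]
opening: 0.631
grasp_force: 30.0
```

To row units: 10 degrees is 0.1111.

Call:
play_rows --motion '[[[0.037, -0.011, 0, 0, 0, 0.0222], [0.075, -0.023, 0, 0, 0, 0.0444], [0.112, -0.034, 0, 0, 0, 0.0667], [0.15, -0.046, 0, 0, 0, 0.0889], [0.187, -0.057, 0, 0, 0, 0.1111], [0.22, -0.067, 0, 0, 0, 0.1111], [0.237, -0.072, 0, 0, 0, 0.1111], [0.242, -0.074, 0, 0, 0, 0.1111]]]'

```text
time_s: 21.17
position: [0.5049, 0.1257, 0.2041]
tcp_rot: [[0.169, 0.986, -0.002], [0.986, -0.169, 0.001], [0.0, -0.003, -1.0]]
force: [-0.0, -0.9, -1.4]
opening: 0.631
grasp_force: 30.0
```

Call:
play_rows --motion '[[[0, 0, 0, 0, 0, 0], [0, 0, 0, 0, 0, 0], [0, 0, 0, 0, 0, 0]]]'

```text
time_s: 21.42
position: [0.5079, 0.1215, 0.2044]
tcp_rot: [[0.174, 0.985, 0.0], [0.985, -0.174, -0.001], [-0.0, 0.001, -1.0]]
force: [0.9, 1.8, -1.3]
opening: 0.633
grasp_force: 30.0
```

Call:
play_rows --motion '[[[0.0025, -0.0004, 0.012, 0, 0, 0], [0.0025, -0.0004, 0.022, 0, 0, 0], [0.0025, -0.0004, 0.028, 0, 0, 0], [0.0025, -0.0004, 0.031, 0, 0, 0], [0.0025, -0.0004, 0.034, 0, 0, 0], [0.0025, -0.0004, 0.036, 0, 0, 0], [0.0025, -0.0004, 0.037, 0, 0, 0], [0.0025, -0.0004, 0.037, 0, 0, 0]]]'

```text
time_s: 22.08
position: [0.5073, 0.1249, 0.1673]
tcp_rot: [[0.173, 0.985, -0.0], [0.985, -0.173, -0.001], [-0.001, 0.0, -1.0]]
force: [0.1, -1.1, -2.3]
opening: 0.633
grasp_force: 30.0
```

Call:
play_rows --motion '[[[0, 0, 0.001, 0, 0, 0], [0, 0, 0.002, 0, 0, 0], [0, 0, 0.003, 0, 0, 0], [0, 0, 0.003, 0, 0, 0]]]'

```text
time_s: 22.42
position: [0.5073, 0.1249, 0.1645]
tcp_rot: [[0.173, 0.985, 0.0], [0.985, -0.173, -0.001], [-0.001, 0.0, -1.0]]
force: [-1.5, -3.5, -1.0]
opening: 0.636
grasp_force: 30.0
```

Call:
play_rows --motion '[[[0, 0, 0.001, 0, 0, 0], [0, 0, 0.002, 0, 0, 0], [0, 0, 0.003, 0, 0, 0], [0, 0, 0.004, 0, 0, 0], [0, 0, 0.005, 0, 0, 0], [0, 0, 0.005, 0, 0, 0]]]'

```text
time_s: 22.92
position: [0.5073, 0.1248, 0.1606]
tcp_rot: [[0.173, 0.985, 0.0], [0.985, -0.173, -0.001], [-0.001, 0.001, -1.0]]
force: [-3.0, -4.2, 9.2]
opening: 0.629
grasp_force: 30.0
```

Call:
play_rows --motion '[[[0, 0, -0.003, 0, 0, 0], [0, 0, -0.003, 0, 0, 0], [0, 0, -0.003, 0, 0, 0], [0, 0, -0.006, 0, 0, 0], [0, 0, -0.02, 0, 0, 0], [0, 0, -0.05, 0, 0, 0], [0, 0, -0.08, 0, 0, 0], [0, 0, -0.1, 0, 0, 0]]]' --fingers 0.08

```text
time_s: 23.58
position: [0.5082, 0.1258, 0.2617]
tcp_rot: [[0.173, 0.985, 0.003], [0.985, -0.173, 0.001], [0.001, 0.003, -1.0]]
force: [0.1, 0.0, -0.4]
opening: 0.918
grasp_force: 0.0
```

```bash
python3 - <<'E'
from fit import *
n="scene";c=imaging.capture(n)
s=bot.read_state();print(s["position"],s["force"],s["opening"])
im=cv2.resize(c["frame"][...,::-1],None,fx=7,fy=7,interpolation=cv2.INTER_CUBIC)
im=im[150*7:230*7,255*7:330*7].copy()
cv2.imwrite("pics/chk3.png",im)
E
```

```text
[0.51031963 0.12592844 0.26517473] [0.03870774 0.1535467  1.59926721] 0.9177070956954045
```

View pics/chk3.png

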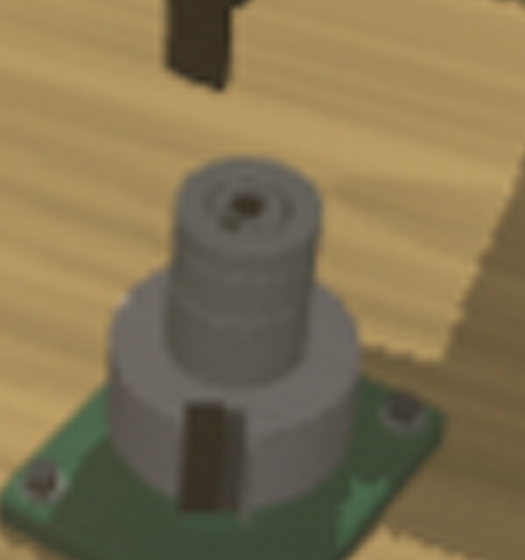

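The picture shows the three rings stacked flat with no gaps. The spindle end sits just below the keyed ring's top, at about (245, 205), and the gripper is clear.

```bash
python3 -c "
from rig import bot
print(bot.hand_in())"
```

```text
the job is handed in; nothing more can be done
None
```

The thick, middle and keyed rings are stacked home on the spindle in that order, the keyed ring's key dropped into the slot, the gripper is clear, and the job was handed in at about 24 s; hand-in returned no verdict.

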